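# Free the walnut bowl from its unmarked screw clamp

## Task

The dark walnut bowl is held by the hooked screw clamp of its jig, but of the two jigs one has a reverse thread and nobody marked which: feel gently which way its T-bar handle loosens, without forcing it, and turn it until the hook has risen clear of the rim. Then slide the walnut bowl along the board, upright and without lifting it, until its foot stands wholly on the green disc of the same jig, leaving the clamp undone. Leave the pale maple bowl and its clamp alone.

Things in the scene. Friction and masses are not known exactly. Their poses are not given: they have to be found in the camera images.
- walnut_bowl (a point): Centre (half-way up) of the dark brown walnut bowl, z up: 100 mm across the rim, 45 mm high, wall and floor 8 mm, foot 64 mm across, inside 84 mm across at the rim, about 60 at the floor; 0.22 kg. It stands upright on the seat of either jig. Only the part of the rim nearest the post is covered, by the hook; the rest is open from above.
- maple_bowl (a point): Centre of the pale maple bowl, same shape and size, clamped in the same way in the other jig.
- jig_a_seat (a point): Point on the top face of jig a (fixed plywood board, 300 x 130 x 18 mm) under the centre of its clamped bowl. x axis: along the board to the clamp post, z up. The threaded post stands 100 mm away along +x, in a grey column 40 mm wide, 60 mm high over the bench, from 55 to 119 mm. The board ends 165 mm away along -x.
- jig_a_mark (a point): Centre of the flush green disc (104 mm across) on the board of jig a, 105 mm from its seat along the seat's -x; same axes.
- jig_a_hook (a point): Underside of the free end of jig a's hook arm (20 mm wide, 10 mm thick, from the post over the bowl's rim); here, 35.5 mm from the bowl's centre on the post's side, a 6 mm thick tooth goes 6 mm down inside the rim. It rises as the screw is loosened.
- jig_a_hub (a point): On the vertical screw axis of jig a, at its T-bar's height (112 mm over the bench when tight; rises as it loosens). The bar, a 10 mm steel rod, lies along this frame's x, 55 mm to each side, with 18 mm black balls 58 mm out. Hub: 26 mm across, top 3 mm over the bar's axis. The fixed post ends 138 mm over the bench. Nothing else is at bar height: it sweeps freely.
- jig_a_screw (a joint): Turn of jig a's screw, rad: 0 tight, + anticlockwise from above. One jig's thread is ordinary, the other's left-hand; nothing shows which. Loosening: 0.12 N m friction, stays where left, the hook rises 4.5 mm per rad, clear of the rim after 1.35 rad, end stop at 2.8 rad. Tightening: a dead stop at 0.
- jig_a_bar (a joint): Springy twist of jig a's T-bar on its screw, rad, + anticlockwise from above; 0 when not pushed, 8 N m per rad both ways. Turning the screw loose twists it about 0.015 rad; pushed against a stop only this twist grows. At 0.2 rad either way (about 40 N on the bar's end part) the clamp is damaged.
- jig_b_seat (a point): Point on the top face of jig b (fixed plywood board, 300 x 130 x 18 mm) under the centre of its clamped bowl. x axis: along the board to the clamp post, z up. The threaded post stands 100 mm away along +x, in a grey column 40 mm wide, 60 mm high over the bench, from 55 to 119 mm. The board ends 165 mm away along -x.
- jig_b_mark (a point): Centre of the flush green disc (104 mm across) on the board of jig b, 105 mm from its seat along the seat's -x; same axes.
- jig_b_hook (a point): Underside of the free end of jig b's hook arm (20 mm wide, 10 mm thick, from the post over the bowl's rim); here, 35.5 mm from the bowl's centre on the post's side, a 6 mm thick tooth goes 6 mm down inside the rim. It rises as the screw is loosened.
- jig_b_hub (a point): On the vertical screw axis of jig b, at its T-bar's height (112 mm over the bench when tight; rises as it loosens). The bar, a 10 mm steel rod, lies along this frame's x, 55 mm to each side, with 18 mm black balls 58 mm out. Hub: 26 mm across, top 3 mm over the bar's axis. The fixed post ends 138 mm over the bench. Nothing else is at bar height: it sweeps freely.
- jig_b_screw (a joint): Turn of jig b's screw, rad: 0 tight, + anticlockwise from above. One jig's thread is ordinary, the other's left-hand; nothing shows which. Loosening: 0.12 N m friction, stays where left, the hook rises 4.5 mm per rad, clear of the rim after 1.35 rad, end stop at 2.8 rad. Tightening: a dead stop at 0.
- jig_b_bar (a joint): Springy twist of jig b's T-bar on its screw, rad, + anticlockwise from above; 0 when not pushed, 8 N m per rad both ways. Turning the screw loose twists it about 0.015 rad; pushed against a stop only this twist grows. At 0.2 rad either way (about 40 N on the bar's end part) the clamp is damaged.
There are look-alikes about, which are no part of the job. Of the things that look like the part that bears walnut_bowl, the middle-sized one is meant.

How it is judged:
On the way:
1. the clamp of the walnut bowl's jig has been turned loose by at least 1.35 rad while the bowl is still in its place (within 15 mm) ((((value of joint jig_a_screw above 1.35 rad or value of joint jig_a_screw below -1.35 rad) and horizontal distance between walnut_bowl and jig_a_seat below 0.015 m) or ((value of joint jig_b_screw above 1.35 rad or value of joint jig_b_screw below -1.35 rad) and horizontal distance between walnut_bowl and jig_b_seat below 0.015 m))), for 0.1 s.
At the end, for the whole second after the job is handed in: The walnut bowl stands upright (within 0.1 rad) on the board of its own jig with its centre within 20 mm of the green disc's centre (foot wholly on the disc), and that jig's handle is still loosened by at least 1.35 rad ((((value of joint jig_a_screw above 1.35 rad or value of joint jig_a_screw below -1.35 rad) and horizontal distance between walnut_bowl and jig_a_mark below 0.02 m) or ((value of joint jig_b_screw above 1.35 rad or value of joint jig_b_screw below -1.35 rad) and horizontal distance between walnut_bowl and jig_b_mark below 0.02 m)) and angle between walnut_bowl's own z axis and vertical below 0.1 rad and height (world z) of walnut_bowl between 0.036 and 0.046 m); the robot touches nothing.
It fails at once if a T-bar is forced: twisted by 0.2 rad on its screw (1.6 N m) ((value of joint jig_a_bar above 0.2 rad or value of joint jig_a_bar below -0.2 rad) or (value of joint jig_b_bar above 0.2 rad or value of joint jig_b_bar below -0.2 rad)).
It fails at once if the maple bowl is moved more than 15 mm (distance of maple_bowl from where it was at the start of the episode above 0.015 m).
It fails at once if the maple bowl's clamp is turned more than 0.35 rad (((value of joint jig_a_screw above 0.35 rad or value of joint jig_a_screw below -0.35 rad) and horizontal distance between maple_bowl and jig_a_seat below 0.03 m) or ((value of joint jig_b_screw above 0.35 rad or value of joint jig_b_screw below -0.35 rad) and horizontal distance between maple_bowl and jig_b_seat below 0.03 m)).
It fails at once if the walnut bowl is lifted more than about 20 mm off the board (height (world z) of walnut_bowl above 0.062 m).
It fails at once if the walnut bowl is tipped by more than 0.4 rad (angle between walnut_bowl's own z axis and vertical above 0.4 rad).
It also fails if it takes over 72 s, if anything falls off the work surface, if the arm or the gripper's body presses on something with over 40 N, if the wrist force passes 120 N, or if a joint passes its speed limit or range.

## Robot

A 7-joint arm with a two-finger parallel gripper is mounted at the origin on the work surface. World frame = base frame: x ahead of the robot, y to its left, z up, the work surface at z = 0. Lengths are in m, angles in rad, forces in N, time in s.
With the tool pointing down it reaches from about 0.4 to 0.85 m from the base axis. Payload 10.4 kg.
Tool frame: the origin (TCP) lies midway between the tips of the shut fingers; the grasp point (between the pads) lies 19 mm behind it; x points along the fingers, z is the direction in which the jaws open and shut, and the axes are right-handed (so a half turn about x gives the same grasp; the last joint's range is limited). The gripper opens to 87 mm and grips with 3 to 60 N. Pads are 19 mm wide; open, the fingers measure 117 mm over their backs; the gripper's body (75 mm by 190 mm) begins 51 mm behind the grasp point.
Start: joints at [-1.324, 0.332, -0.065, 1.46, 0.022, 1.35, -0.088], TCP at [0.167, 0.602, 0.223] pointing down, gripper open.
Joint ranges: [-2.6, 2.6], [-0.5, 2.12], [-1.47, 1.34], [0.16, 2.42], [-1.27, 4.41], [0.06, 2.06], [-2.6, 2.6]. Speed limits (rad/s): [2.22, 2.22, 2.79, 2.79, 3.14, 3.14, 3.14].

## Interface

Orientations are given as a unit quaternion [x, y, z, w].
In Python, from bench import read_state, camera, camera_params, close_job gives the robot as it stands.
- The arm moves only by the tool arm_command, never from a script. Its argument "targets" is a list of rows, each a list of 7 numbers: the closure in counts, from 0 (fully open) to 255 (shut), then the shift along the tool's x, y, z in mm, then the turn, a rotation vector about the tool's x, y, z in rad. A call has 1 to 10 rows; each row is the pose to reach, as a shift and turn from the pose commanded when the call began, along the tool's axes at that moment; what a row does not reach only later rows make up. A row lasts 1/10 s, in which the tool goes at most 50 mm and 8.59 degrees, less where a joint would pass 70% of its speed; a pose out of reach is approached as far as the arm can. A call with a gripper value outside its range is refused whole. The fingers move at their own pace and stop on an object; "newtons" is the grip in N (left out, the last holds). Time passes only in rows, so rows that repeat a pose let the fingers close. It gives the time, the measured TCP pose, the force and the opening at its end, in the units of the state.
- read_state(): the state, without advancing time (a new reading comes with each control period).
- camera(name): name is "scene" or "top" or "wrist"; returns the picture (480x640x3 uint8, red, green, blue); there is no depth.
- camera_params(name): a dict with "intrinsics" (3x3 intrinsics, pixels), "xyz" and "orientation" of the camera in the world; the wrist camera has in their place "mount" (4x4, takes a point from camera to tool coordinates, whose origin is the TCP and whose axes are the tool frame's). Camera axes: x right, y down, z forward; pixel columns grow to the right and rows downward; lengths in m; the calibration is good to about 2 mm. The wrist camera is an equidistant fisheye: a pixel r from the principal point sees the ray r / f radians off the axis. A picture is of the moment at which its call begins: read the wrist's pose just before it. camera_params takes no time and is no camera call.
- close_job(): hands the job in, once; it reports no verdict.
The state is a dict: "time": time; "joint_positions": joint angles; "joint_vel": joint speeds; "joint_torque": joint torques, N m; "ee_pos": TCP position; "eef_rot": TCP orientation; "ft_force": force on the tool from outside, world axes, zero at the start; "torque": the same for the moment, N m; "width": finger opening in m.
Only numpy, scipy, OpenCV 4.12 (cv2) and the standard library are available. Lean on these libraries where they do the work, as an engineer would, in place of code of your own. Each camera call takes 0.05 s, during which the arm holds its last target.

## Working session

There is one attempt and no reset: what is moved stays moved. The work goes in short steps, Python scripts to look and compute and a tool call to move; the robot and the scene stay as the last step left them, time stands still between calls to the robot, and variables do not carry over. Pictures are saved under pics/ and viewed, and the job is handed in when it is done.

Besides the shell and the picture viewer there is one more tool, called after "Emit:" by a JSON object that holds its "api" and its "payload". arm_command: Moves the arm, as the interface text tells. Its arguments: {"type":"object","properties":{"targets":{"type":"array"},"newtons":{"type":"number"}},"required":["targets"]}

```bash
mkdir -p pics; ls; python3 - <<'E'
from bench import *
import cv2,json
print(read_state())
for n in ["scene","top","wrist"]:
    p=camera_params(n); print(n,p)
    cv2.imwrite(f"pics/{n}0.png",camera(n)[:,:,::-1])
E
```

```text
pics
{'time': 0.0, 'joint_positions': array([-1.32359045,  0.332857  , -0.06467668,  1.46096074,  0.02157197,
        1.34989242, -0.08849584]), 'joint_vel': array([-1.16194942e-03,  1.89434940e-04,  1.34592727e-03,  9.98842519e-04,
        5.41927870e-05,  6.96896969e-04,  4.50162387e-04]), 'joint_torque': array([ 2.95637010e-04, -6.23259544e+01,  2.44741724e-02, -3.89895701e+01,
       -6.13688654e-02,  3.97255586e-02,  1.67104358e-04]), 'ee_pos': array([0.16649549, 0.60200601, 0.22175388]), 'eef_rot': array([-0.42852717,  0.56309484,  0.42789137,  0.56231454]), 'ft_force': array([ 0.72705458, -0.46879099,  0.69855598]), 'torque': array([-0.01256165, -0.02256246, -0.02078936]), 'width': 0.08705811858445725}
scene {'intrinsics': array([[559.12586584,   0.        , 320.49915486],
       [  0.        , 559.12586584, 233.20844923],
       [  0.        ,   0.        ,   1.        ]]), 'xyz': array([ 1.12472626, -0.21794266,  1.11019707]), 'orientation': array([ 0.81698416,  0.49529103, -0.15269691, -0.25279901])}
top {'intrinsics': array([[523.02587951,   0.        , 313.92508761],
       [  0.        , 523.02587951, 225.03185726],
       [  0.        ,   0.        ,   1.        ]]), 'xyz': array([0.30543912, 0.1066907 , 1.25403731]), 'orientation': array([ 0.70851791, -0.7005302 ,  0.06405293, -0.0561875 ])}
wrist {'intrinsics': array([[371.64829954,   0.        , 321.06018668],
       [  0.        , 371.64829954, 238.33595822],
       [  0.        ,   0.        ,   1.        ]]), 'mount': array([[ 2.08328059e-04, -2.86410444e-01,  9.58106995e-01,
        -1.61024483e-01],
       [ 9.35458116e-05, -9.58107006e-01, -2.86410468e-01,
         7.87234971e-02],
       [ 9.99999974e-01,  1.49294233e-04, -1.72808076e-04,
         9.58292015e-04],
       [ 0.00000000e+00,  0.00000000e+00,  0.00000000e+00,
         1.00000000e+00]])}
```

View pics/scene0.png

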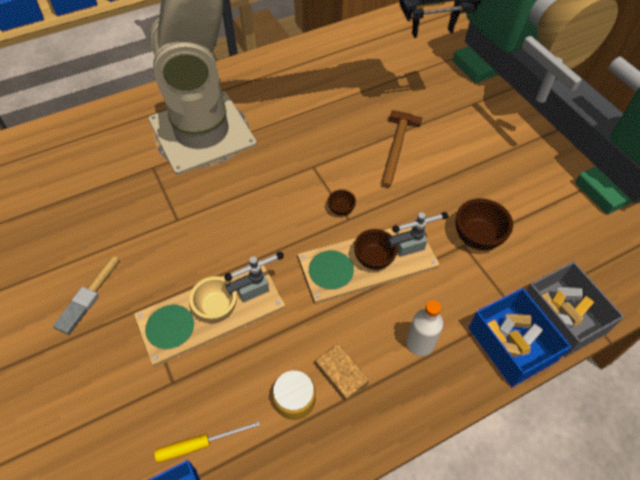

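View pics/top0.png

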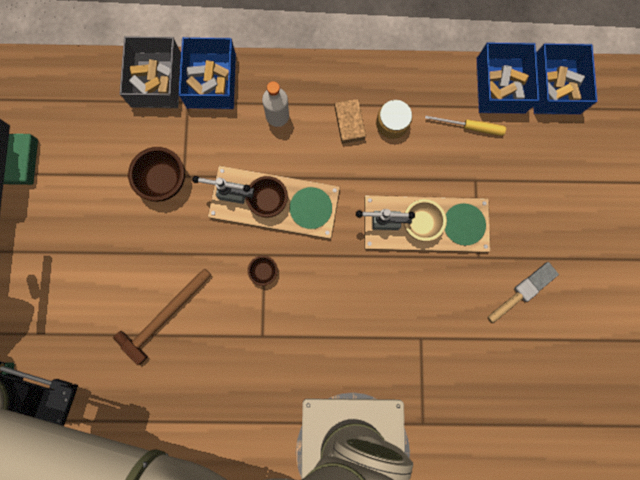

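View pics/wrist0.png

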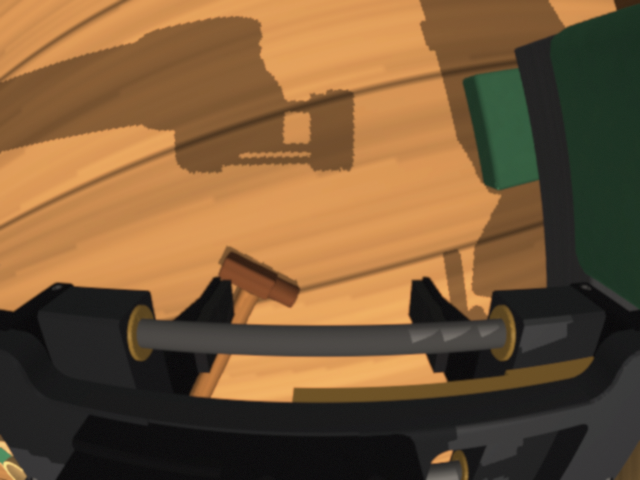

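```bash
cat > h.py <<'E'
import numpy as np,cv2
from scipy.spatial.transform import Rotation as R
from bench import *
def ray(n,u,v,st=None):
    p=camera_params(n);K=p["intrinsics"]
    if n=="wrist":
        dx,dy=u-K[0,2],v-K[1,2];r=np.hypot(dx,dy);t=r/K[0,0]
        d=np.array([np.sin(t)*dx/r,np.sin(t)*dy/r,np.cos(t)])
        Rt=R.from_quat(st["eef_rot"]).as_matrix();M=np.array(p["mount"])
        return st["ee_pos"]+Rt@M[:3,3],Rt@M[:3,:3]@d
    return p["xyz"],R.from_quat(p["orientation"]).as_matrix()@np.linalg.solve(K,[u,v,1.])
def pt(n,u,v,z,st=None):
    o,d=ray(n,u,v,st);return o+d*(z-o[2])/d[2]
def proj(n,X,st=None):
    p=camera_params(n);K=p["intrinsics"];X=np.asarray(X,float)
    if n=="wrist":
        Rt=R.from_quat(st["eef_rot"]).as_matrix();M=np.array(p["mount"])
        c=M[:3,:3].T@(Rt.T@(X-st["ee_pos"])-M[:3,3])
        r=np.hypot(c[0],c[1]);t=np.arctan2(r,c[2]);return K[:2,2]+K[0,0]*t*c[:2]/r
    c=R.from_quat(p["orientation"]).as_matrix().T@(X-p["xyz"]);q=K@c;return q[:2]/q[2]
def crop(img,x0,y0,x1,y1,s,name):
    cv2.imwrite("pics/"+name,cv2.resize(np.ascontiguousarray(img[y0:y1,x0:x1,::-1]),None,fx=s,fy=s,interpolation=cv2.INTER_CUBIC))
E
python3 - <<'E'
from h import *
t=cv2.imread("pics/top0.png")[:,:,::-1];s=cv2.imread("pics/scene0.png")[:,:,::-1]
crop(t,180,155,350,245,4,"tc.png");crop(s,290,200,460,310,4,"sc.png")
print(pt("top",267,197,.06),pt("top",312,208,.018),pt("top",425,220,.06),pt("scene",375,245,.06),pt("scene",331,269,.018))
E
```

```text
[0.57586366 0.20470573 0.06      ] [0.55963229 0.09906669 0.018     ] [ 0.52587175 -0.16386233  0.06      ] [0.57367526 0.2086894  0.06      ] [0.56146992 0.10405433 0.018     ]
```

View pics/tc.png

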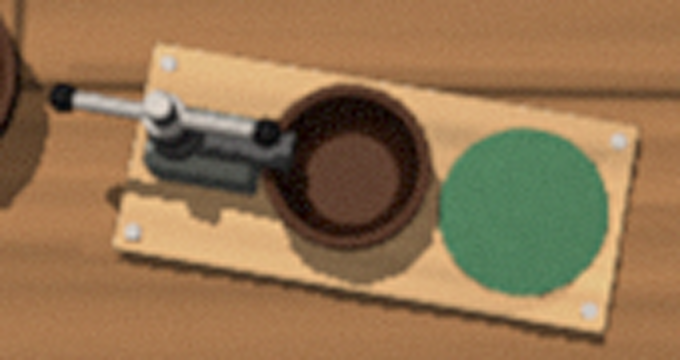

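View pics/sc.png

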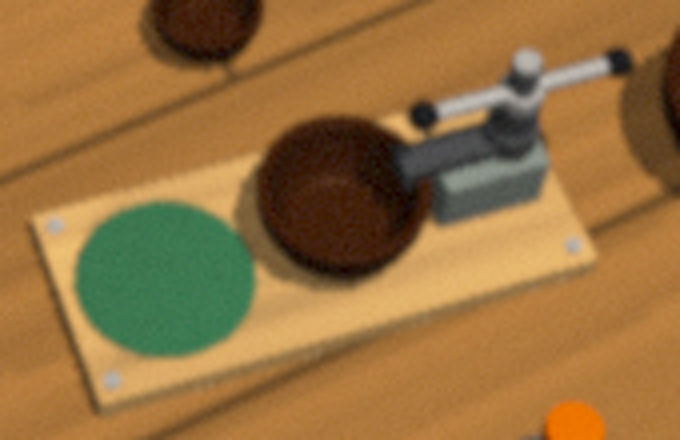

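```bash
python3 - <<'E'
from h import *
T=lambda u,v:(180+u/4,155+v/4)
S=lambda u,v:(290+u/4,200+v/4)
for n,f,b in (("top",T,[(61,97),(266,131),(160,102),(525,212),(348,167)]),("scene",S,[(619,61),(424,116),(526,60),(166,279),(344,195)])):
    P=[pt(n,*f(*q),z) for q,z in zip(b,(.112,.112,.138,.018,.063))]
    print(n);[print(p.round(4)) for p in P]
    print("ball mid",(P[0]+P[1])/2,np.linalg.norm(P[0]-P[1]),"bar ang",np.degrees(np.arctan2(*(P[0]-P[1])[1::-1])),"axis ang",np.degrees(np.arctan2(*(P[2]-P[3])[1::-1])),np.linalg.norm((P[2]-P[3])[:2]),np.linalg.norm((P[4]-P[3])[:2]))
E
```

```text
top
[0.6028 0.3622 0.112 ]
[0.5847 0.2468 0.112 ]
[0.5939 0.3022 0.138 ]
[0.5596 0.1009 0.018 ]
[0.5758 0.2045 0.063 ]
ball mid [0.59372642 0.30454324 0.112     ] 0.1168133193659017 bar ang 81.10790010411235 axis ang 80.33464951867869 0.2042042624080005 0.1048540699579496
scene
[0.6046 0.3646 0.112 ]
[0.5863 0.2493 0.112 ]
[0.5945 0.3053 0.138 ]
[0.5637 0.1041 0.018 ]
[0.5849 0.2043 0.063 ]
ball mid [0.59545867 0.30693213 0.112     ] 0.11670802764348429 bar ang 80.96941059617713 axis ang 81.3181621386241 0.20354256584641012 0.10242125557660325
```

```bash
cat >> h.py <<'E'
def down(yawz):
    # tool x = down, tool z = horizontal dir with yaw yawz
    x=np.array([0,0,-1.]);z=np.array([np.cos(yawz),np.sin(yawz),0]);y=np.cross(z,x)
    return R.from_matrix(np.stack([x,y,z],1))
def delta(pos,rot,st=None):
    st=st or read_state();R0=R.from_quat(st["eef_rot"])
    d=R0.inv().apply(np.asarray(pos)-st["ee_pos"])*1000;w=(R0.inv()*rot).as_rotvec()
    print("shift mm",d.round(1),"rotvec",w.round(3),"deg",np.degrees(np.linalg.norm(w)).round(1));return d,w
E
python3 - <<'E'
from h import *
st=read_state();print(R.from_quat(st["eef_rot"]).as_matrix().round(3))
z=R.from_quat(st["eef_rot"]).as_matrix()[:,2];print(np.degrees(np.arctan2(z[1],z[0])))
u=np.radians(81);H=np.array([.5945,.3055,0]);ax=np.array([np.cos(u),np.sin(u),0])
print(H+.037*ax)
p=H+.037*ax+[0,0,.20]
for y in (u-np.pi/2,u+np.pi/2): delta(p,down(y),st)
E
```

```text
[[-0.    -0.964  0.266]
 [-0.001  0.266  0.964]
 [-1.    -0.    -0.001]]
74.54423115775464
[0.60028808 0.34204447 0.        ]
shift mm [  22.1 -487.4 -135.1] rotvec [ 1.458e+00 -1.000e-03  1.000e-03] deg 83.5
shift mm [  22.1 -487.4 -135.1] rotvec [-1.683e+00 -1.000e-03 -1.000e-03] deg 96.5
```

Emit:
{"api": "arm_command", "payload": {"targets": [[150,22,-487,-135,1.458,0,0],[150,22,-487,-135,1.458,0,0],[150,22,-487,-135,1.458,0,0],[150,22,-487,-135,1.458,0,0],[150,22,-487,-135,1.458,0,0],[150,22,-487,-135,1.458,0,0],[150,22,-487,-135,1.458,0,0],[150,22,-487,-135,1.458,0,0],[150,22,-487,-135,1.458,0,0],[150,22,-487,-135,1.458,0,0]], "newtons": 20}}

```text
time: 1.15
ee_pos: [0.5963, 0.3444, 0.2006]
eef_rot: [0.057, 0.705, -0.057, 0.705]
ft_force: [0.2, 0.1, -0.8]
width: 0.0362
```

Emit:
{"api": "arm_command", "payload": {"targets": [[150,0,0,0,0,0,0]]}}

```text
time: 1.25
ee_pos: [0.6005, 0.3379, 0.1995]
eef_rot: [0.058, 0.704, -0.062, 0.705]
ft_force: [0.7, -0.7, -1.3]
width: 0.0359
```

```bash
python3 - <<'E'
from h import *
st=read_state();print(st["time"],st["ee_pos"],st["width"],st["joint_positions"],st["ft_force"])
u=np.radians(81);H=np.array([.5945,.3055,0]);ax=np.array([np.cos(u),np.sin(u),0])
delta(H+.037*ax+[0,0,.2],down(u-np.pi/2),st)
im=camera("wrist");crop(im,0,0,640,480,1,"w1.png")
for r in(-.058,.058): print(proj("wrist",H+r*ax+[0,0,.112],st))
print(proj("wrist",H+[0,0,.138],st))
E
```

```text
1.25 [0.60047349 0.3378986  0.19953494] 0.035867799472876785 [-0.83525636  0.50108167  0.37292945  1.31716256 -0.17463439  1.35683711
 -0.63763974] [ 0.68947344 -0.73322276 -1.29492999]
shift mm [-0.5  4.1 -0.9] rotvec [-0.013  0.003  0.005] deg 0.8
[321.06681992 353.17056672]
[318.80289489 210.20500988]
[320.00376973 303.95876548]
```

View pics/w1.png

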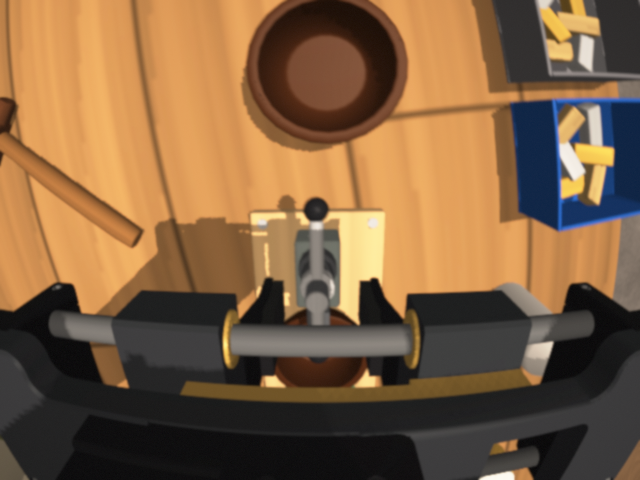

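Emit:
{"api": "arm_command", "payload": {"targets": [[150,0,4,-1,-0.013,0.003,0.005],[150,30,4,-1,-0.013,0.003,0.005],[150,60,4,-1,-0.013,0.003,0.005],[150,85,4,-1,-0.013,0.003,0.005],[150,102,4,-1,-0.013,0.003,0.005],[150,102,4,-1,-0.013,0.003,0.005],[150,102,4,-1,-0.013,0.003,0.005]]}}

```text
time: 2.0
ee_pos: [0.5945, 0.3506, 0.0998]
eef_rot: [0.053, 0.706, -0.048, 0.705]
ft_force: [1.1, 0.1, 0.1]
width: 0.036
```

```bash
python3 - <<'E'
from h import *
st=read_state();print(st["time"],st["ee_pos"],st["width"],st["ft_force"],st["torque"])
u=np.radians(81);H=np.array([.5945,.3055,0]);ax=np.array([np.cos(u),np.sin(u),0])
delta(H+.037*ax+[0,0,.097],down(u-np.pi/2),st)
im=camera("wrist");crop(im,160,120,480,400,2,"w2.png")
crop(camera("scene"),340,170,480,290,4,"s2.png")
E
```

```text
2.0 [0.59448254 0.35057696 0.09977722] 0.036003205386277895 [1.08496741 0.12891429 0.09035798] [-0.09769913  0.02425226 -0.00064766]
shift mm [ 2.7 -7.6  7. ] rotvec [ 0.014 -0.003 -0.006] deg 0.9
```

View pics/w2.png

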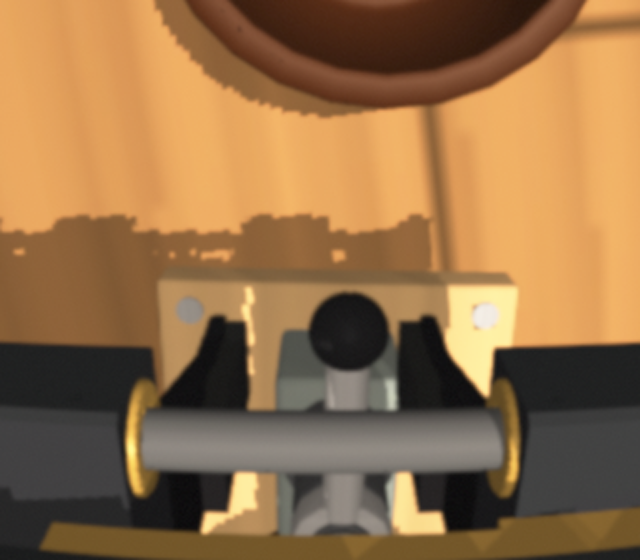

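View pics/s2.png

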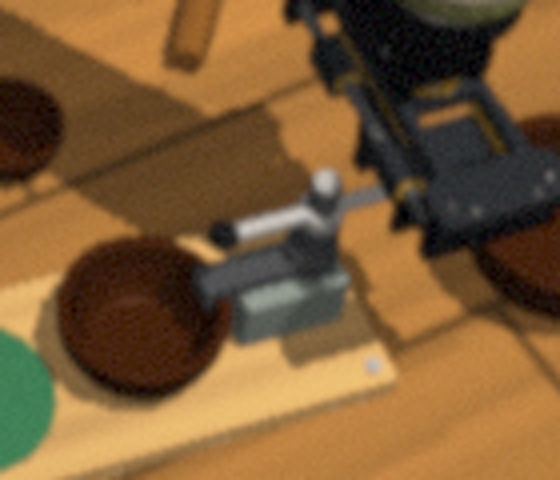

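Emit:
{"api": "arm_command", "payload": {"targets": [[150,0,0,0,0,0,0],[150,0,0,0,0,0,0],[150,0,0,0,0,0,0]]}}

```text
time: 2.4
ee_pos: [0.5948, 0.3497, 0.0993]
eef_rot: [0.053, 0.706, -0.049, 0.705]
ft_force: [0.5, -0.2, 0.6]
width: 0.0356
```

```bash
python3 - <<'E'
from h import *
st=read_state();print(st["time"],st["ee_pos"],st["width"],st["ft_force"],st["torque"],st["joint_vel"])
u=np.radians(81);H=np.array([.5945,.3055,0]);ax=np.array([np.cos(u),np.sin(u),0])
delta(H+.037*ax+[0,0,.097],down(u-np.pi/2),st)
im=camera("wrist");crop(im,160,120,480,400,2,"w3.png")
E
```

```text
2.4 [0.59481174 0.34973417 0.09931034] 0.03561347699991776 [ 0.53541158 -0.16596903  0.56016108] [-0.10823348  0.09138799  0.03411031] [ 0.00123761  0.00380242  0.00026724  0.00503071 -0.00188116 -0.0008858
  0.0009317 ]
shift mm [ 2.3 -6.8  6.5] rotvec [ 0.013 -0.003 -0.006] deg 0.8
```

View pics/w3.png

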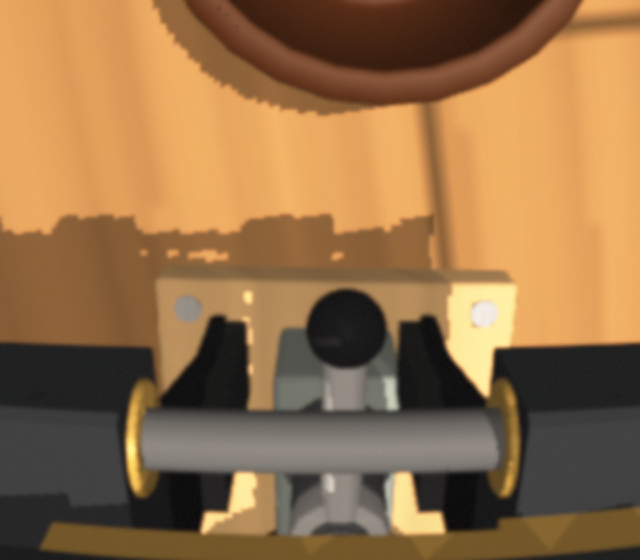

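Emit:
{"api": "arm_command", "payload": {"targets": [[150,2,-7,6.5,0.013,-0.003,-0.006],[150,2,-7,6.5,0.013,-0.003,-0.006],[150,2,-7,6.5,0.013,-0.003,-0.006],[150,2,-7,6.5,0.013,-0.003,-0.006]]}}

```text
time: 2.85
ee_pos: [0.6, 0.3418, 0.0967]
eef_rot: [0.055, 0.705, -0.056, 0.705]
ft_force: [-0.2, -1.1, 0.1]
width: 0.0358
```

```bash
python3 - <<'E'
from h import *
st=read_state();print(st["time"],st["ee_pos"],st["width"],st["ft_force"],st["torque"])
u=np.radians(81);H=np.array([.5945,.3055,0]);ax=np.array([np.cos(u),np.sin(u),0])
delta(H+.037*ax+[0,0,.097],down(u-np.pi/2),st)
im=camera("wrist");crop(im,160,120,480,400,2,"w4.png")
E
```

```text
2.85 [0.60001019 0.34176893 0.09669678] 0.035762336193795645 [-0.24653626 -1.05198565  0.12676774] [-0.1176676   0.09274941 -0.00711579]
shift mm [-0.3  0.3  0.2] rotvec [ 0.    -0.     0.001] deg 0.1
```

View pics/w4.png

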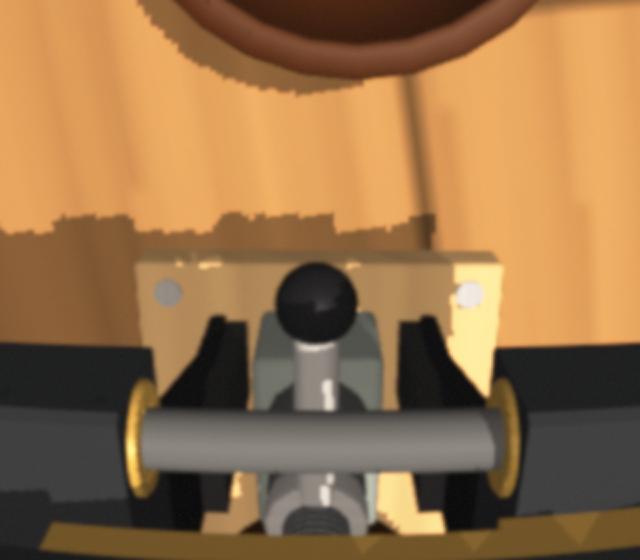

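Emit:
{"api": "arm_command", "payload": {"targets": [[150,0,0,-5,0,0,0],[150,0,0,-10,0,0,0],[150,0,0,-11,0,0,0],[150,0,0,-12,0,0,0],[150,0,0,-12,0,0,0],[150,0,0,-12,0,0,0]]}}

```text
time: 3.5
ee_pos: [0.5883, 0.3436, 0.0968]
eef_rot: [0.055, 0.705, -0.056, 0.705]
ft_force: [-0.6, 0.3, -0.6]
width: 0.0358
```

Emit:
{"api": "arm_command", "payload": {"targets": [[150,0,0,-1,0,0,0],[150,0,0,-1,0,0,0]]}}

```text
time: 3.7
ee_pos: [0.5872, 0.3438, 0.0967]
eef_rot: [0.055, 0.705, -0.056, 0.705]
ft_force: [0.7, 0.1, -0.4]
width: 0.0358
```

Emit:
{"api": "arm_command", "payload": {"targets": [[150,0,0,-1,0,0,0],[150,0,0,-1,0,0,0]]}}

```text
time: 3.9
ee_pos: [0.5861, 0.344, 0.0967]
eef_rot: [0.055, 0.705, -0.056, 0.705]
ft_force: [0.8, 0.9, -0.0]
width: 0.0356
```

Emit:
{"api": "arm_command", "payload": {"targets": [[150,0,0,-1,0,0,0],[150,0,0,-1,0,0,0]]}}

```text
time: 4.1
ee_pos: [0.5854, 0.344, 0.0968]
eef_rot: [0.055, 0.705, -0.056, 0.705]
ft_force: [1.9, 0.1, 0.1]
width: 0.0359
```

Emit:
{"api": "arm_command", "payload": {"targets": [[150,0,0,-1,0,0,0],[150,0,0,-1,0,0,0]]}}

```text
time: 4.3
ee_pos: [0.5845, 0.3442, 0.0969]
eef_rot: [0.055, 0.705, -0.056, 0.705]
ft_force: [2.8, 0.6, -1.3]
width: 0.0356
```

Emit:
{"api": "arm_command", "payload": {"targets": [[150,0,0,-1,0,0,0],[150,0,0,-1,0,0,0]]}}

```text
time: 4.5
ee_pos: [0.5835, 0.3444, 0.097]
eef_rot: [0.055, 0.705, -0.056, 0.705]
ft_force: [3.6, 1.0, 0.2]
width: 0.0358
```

Emit:
{"api": "arm_command", "payload": {"targets": [[150,0,0,-1,0,0,0],[150,0,0,-1,0,0,0]]}}

```text
time: 4.7
ee_pos: [0.5825, 0.3447, 0.0971]
eef_rot: [0.055, 0.705, -0.056, 0.705]
ft_force: [4.0, -0.0, 1.0]
width: 0.0363
```

Emit:
{"api": "arm_command", "payload": {"targets": [[150,0,0,-1.5,0,0,0],[150,0,0,-1.5,0,0,0]]}}

```text
time: 4.9
ee_pos: [0.5811, 0.3449, 0.0972]
eef_rot: [0.055, 0.705, -0.056, 0.705]
ft_force: [5.3, 0.8, 1.7]
width: 0.0355
```

Emit:
{"api": "arm_command", "payload": {"targets": [[150,0,0,-1.5,0,0,0],[150,0,0,-1.5,0,0,0]]}}

```text
time: 5.1
ee_pos: [0.5797, 0.3452, 0.0972]
eef_rot: [0.055, 0.705, -0.056, 0.705]
ft_force: [4.4, 0.5, 2.9]
width: 0.0359
```

```bash
python3 - <<'E'
from h import *
im=camera("wrist");crop(im,160,120,480,400,2,"w5.png")
E
```

```text
(no output)
```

View pics/w5.png

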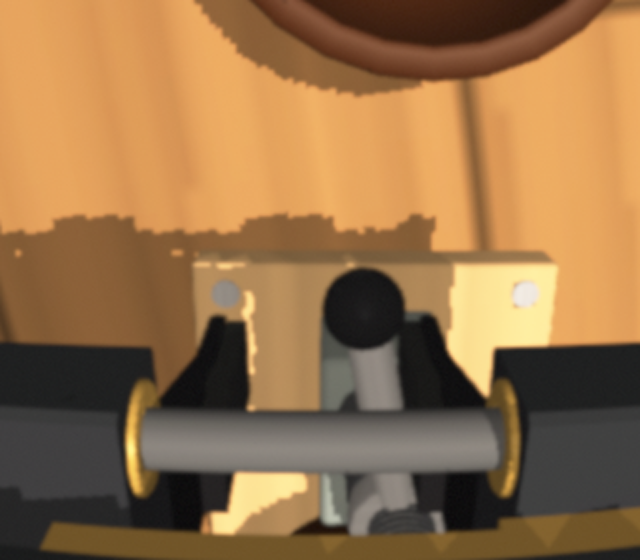

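```bash
cat >> h.py <<'E'
def sweep(ths,H=np.array([.5945,.3055,0]),st=None):
    st=st or read_state();R0=R.from_quat(st["eef_rot"])
    for t in ths:
        Q=R.from_rotvec([0,0,t]);h=np.array([H[0],H[1],st["ee_pos"][2]])
        p=h+Q.apply(st["ee_pos"]-h)+[0,0,.0045*abs(t)]
        print(t,(R0.inv().apply(p-st["ee_pos"])*1000).round(1).tolist(),(R0.inv()*Q*R0).as_rotvec().round(3).tolist())
E
python3 - <<'E'
from h import *
sweep(np.arange(1,11)*.09)
E
```

```text
0.09 [-0.4, -2.0, -3.2] [-0.09, -0.0, 0.0]
0.18 [-0.8, -4.3, -6.3] [-0.18, -0.0, 0.0]
0.27 [-1.2, -6.9, -9.1] [-0.27, -0.0, 0.0]
0.36 [-1.6, -9.7, -11.7] [-0.36, -0.0, 0.0]
0.44999999999999996 [-2.0, -12.7, -14.0] [-0.45, -0.0, 0.0]
0.54 [-2.4, -16.0, -16.0] [-0.54, -0.0, 0.0]
0.63 [-2.8, -19.4, -17.7] [-0.63, -0.0, 0.001]
0.72 [-3.3, -22.9, -19.2] [-0.72, -0.0, 0.001]
0.8099999999999999 [-3.7, -26.6, -20.3] [-0.81, -0.0, 0.001]
0.8999999999999999 [-4.1, -30.3, -21.0] [-0.9, -0.0, 0.001]
```

Emit:
{"api": "arm_command", "payload": {"targets": [[150,-0.4,-2.0,-3.2,-0.09,0,0],[150,-0.8,-4.3,-6.3,-0.18,0,0],[150,-1.2,-6.9,-9.1,-0.27,0,0],[150,-1.6,-9.7,-11.7,-0.36,0,0],[150,-2.0,-12.7,-14.0,-0.45,0,0]]}}

```text
time: 5.65
ee_pos: [0.5635, 0.3356, 0.0993]
eef_rot: [-0.105, 0.699, 0.105, 0.7]
ft_force: [5.0, 3.1, 2.2]
width: 0.0358
```

```bash
python3 - <<'E'
from h import *
im=camera("wrist");crop(im,160,120,480,400,2,"w6.png")
st=read_state();print(st["ft_force"],st["joint_positions"])
sweep([0])
E
```

```text
[5.05897207 4.49788723 2.58239345] [-0.79899604  0.49056529  0.25820672  1.53024917 -0.13308426  1.13746847
 -0.21140626]
0 [0.0, 0.0, 0.0] [0.0, 0.0, 0.0]
```

View pics/w6.png

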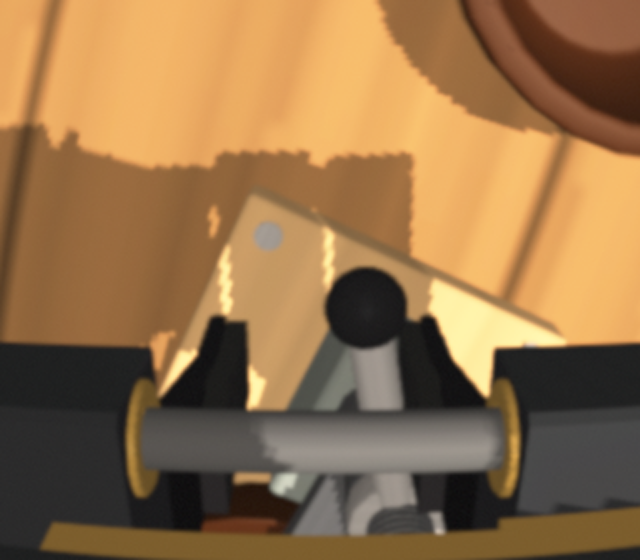

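```bash
python3 - <<'E'
from h import *
sweep(np.arange(1,11)*.1)
E
```

```text
0.1 [-0.5, -2.3, -3.7] [-0.1, 0.0, 0.0]
0.2 [-0.9, -4.9, -7.1] [-0.2, 0.0, 0.0]
0.30000000000000004 [-1.4, -7.9, -10.2] [-0.3, 0.0, 0.0]
0.4 [-1.8, -11.1, -13.0] [-0.4, 0.0, 0.0]
0.5 [-2.3, -14.7, -15.5] [-0.5, 0.0, 0.0]
0.6000000000000001 [-2.7, -18.4, -17.6] [-0.6, 0.0, 0.0]
0.7000000000000001 [-3.2, -22.4, -19.3] [-0.7, 0.0, 0.0]
0.8 [-3.6, -26.5, -20.7] [-0.8, 0.0, 0.0]
0.9 [-4.1, -30.7, -21.6] [-0.9, 0.0, 0.0]
1.0 [-4.5, -35.0, -22.1] [-1.0, 0.0, 0.001]
```

Emit:
{"api": "arm_command", "payload": {"targets": [[150,-0.5,-2.3,-3.7,-0.1,0,0],[150,-0.9,-4.9,-7.1,-0.2,0,0],[150,-1.4,-7.9,-10.2,-0.3,0,0],[150,-1.8,-11.1,-13.0,-0.4,0,0],[150,-2.3,-14.7,-15.5,-0.5,0,0],[150,-2.7,-18.4,-17.6,-0.6,0,0],[150,-3.2,-22.4,-19.3,-0.7,0,0],[150,-3.6,-26.5,-20.7,-0.8,0,0],[150,-4.1,-30.7,-21.6,-0.9,0,0],[150,-4.5,-35.0,-22.1,-1.0,0,0]]}}

```text
time: 6.7
ee_pos: [0.5511, 0.2972, 0.1036]
eef_rot: [-0.426, 0.564, 0.428, 0.563]
ft_force: [-0.5, 6.4, 3.9]
width: 0.0359
```

```bash
python3 - <<'E'
from h import *
im=camera("wrist");crop(im,160,120,480,400,2,"w7.png");crop(camera("scene"),290,180,470,310,4,"s7.png")
st=read_state();print(st["ft_force"],st["joint_positions"])
z=R.from_quat(st["eef_rot"]).as_matrix()[:,2];print(np.degrees(np.arctan2(z[1],z[0])))
sweep(np.arange(1,6)*.1)
E
```

```text
[-0.82694951  5.27443577  2.99971353] [-0.63481849  0.41982652  0.08859223  1.60312005 -0.04241858  1.12174424
  0.76056046]
74.25379746231117
0.1 [-0.5, -2.2, -3.8] [-0.1, 0.0, 0.0]
0.2 [-0.9, -4.8, -7.4] [-0.2, 0.0, 0.0]
0.30000000000000004 [-1.4, -7.8, -10.7] [-0.3, 0.001, 0.0]
0.4 [-1.8, -11.1, -13.7] [-0.4, 0.001, 0.0]
0.5 [-2.3, -14.6, -16.3] [-0.5, 0.001, 0.0]
```

View pics/w7.png

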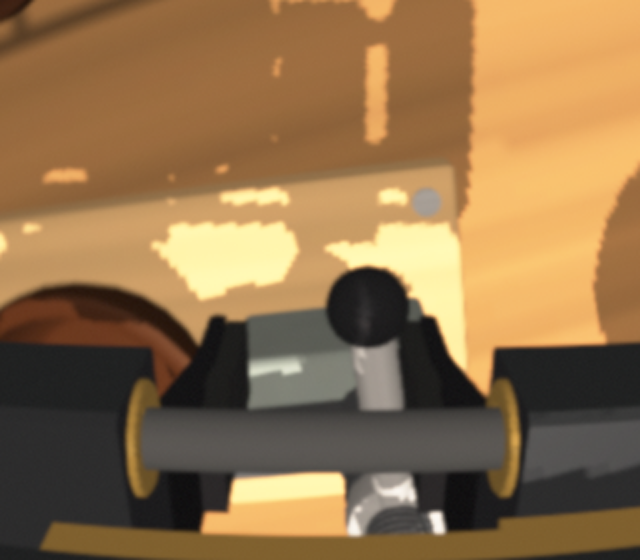

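View pics/s7.png

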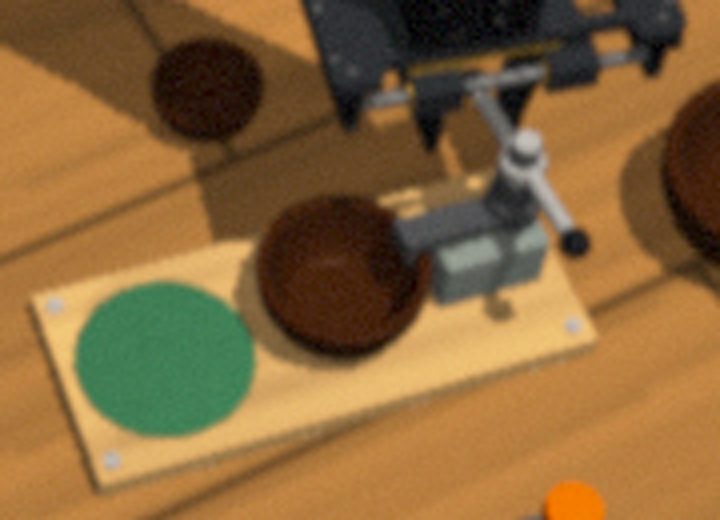

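Emit:
{"api": "arm_command", "payload": {"targets": [[150,-0.5,-2.2,-3.8,-0.1,0,0],[150,-0.9,-4.8,-7.4,-0.2,0,0],[150,-1.4,-7.8,-10.7,-0.3,0,0],[150,-1.8,-11.1,-13.7,-0.4,0,0],[150,-2.3,-14.6,-16.3,-0.5,0,0],[150,-2.3,-14.6,-16.3,-0.5,0,0]]}}

```text
time: 7.4
ee_pos: [0.5605, 0.2765, 0.1055]
eef_rot: [-0.552, 0.441, 0.554, 0.44]
ft_force: [-2.7, 4.8, 4.0]
width: 0.0359
```

```bash
python3 - <<'E'
from h import *
im=camera("wrist");crop(im,160,120,480,400,2,"w8.png")
st=read_state();print(st["ft_force"],st["joint_positions"],st["ee_pos"])
z=R.from_quat(st["eef_rot"]).as_matrix()[:,2];print(np.degrees(np.arctan2(z[1],z[0])))
E
```

```text
[-2.61672793  3.83941837  3.38127513] [-0.54097285  0.41726177  0.01313569  1.59897932 -0.0080265   1.12791519
  1.26667483] [0.56032192 0.27666133 0.10544675]
102.6844460492776
```

View pics/w8.png

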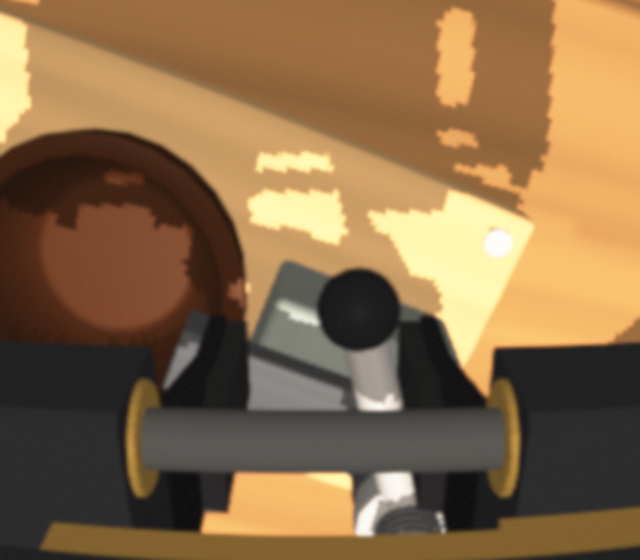

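Emit:
{"api": "arm_command", "payload": {"targets": [[150,0,0,5,0,0,0],[150,0,0,10,0,0,0],[150,0,0,11,0,0,0],[150,-15,0,11,0,0,0],[150,-40,0,11,0,0,0],[150,-70,0,11,0,0,0],[150,-100,0,11,0,0,0],[255,-100,0,11,0,0,0],[255,-100,0,11,0,0,0],[255,-100,0,11,0,0,0]]}}

```text
time: 8.45
ee_pos: [0.5592, 0.2855, 0.205]
eef_rot: [0.552, -0.442, -0.552, -0.441]
ft_force: [0.6, 0.4, -0.2]
width: 0.0196
```

```bash
python3 - <<'E'
from h import *
crop(camera("top"),180,155,350,245,4,"t9.png");crop(camera("scene"),290,180,470,310,4,"s9.png")
st=read_state();print(st["ft_force"],st["ee_pos"],st["time"])
u=np.radians(81);S=np.array([.579,.206,0]);ax=np.array([np.cos(u),np.sin(u),0])
p=S-.012*ax+[0,0,.13];print(p)
delta(p,down(u-np.pi/2),st)
E
```

```text
[-0.6177705  -0.78481177  0.2185619 ] [0.55909501 0.28556433 0.20453844] 8.55
[0.57712279 0.19414774 0.13      ]
shift mm [ 74.7   2.4 -93. ] rotvec [ 1.95  -0.003  0.   ] deg 111.7
```

View pics/t9.png

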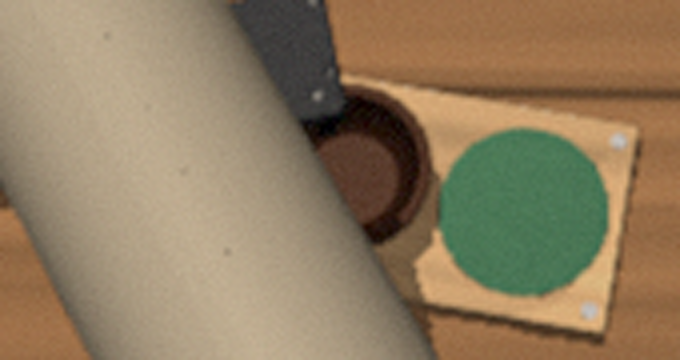

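View pics/s9.png

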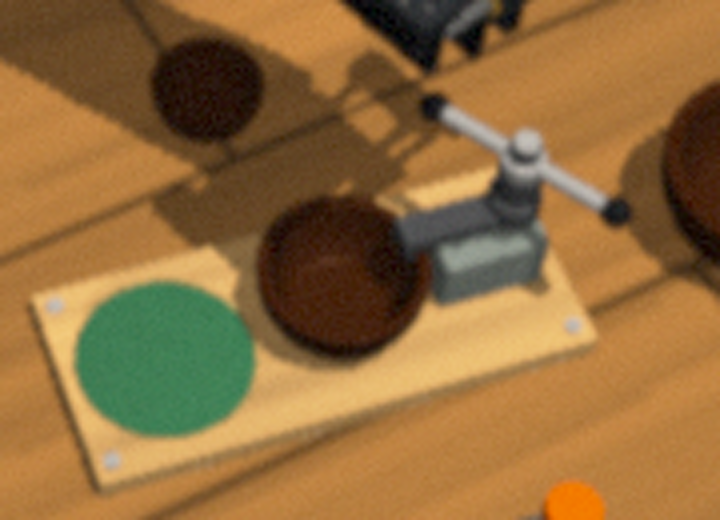

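Emit:
{"api": "arm_command", "payload": {"targets": [[255,0,2,-45,0.15,0,0],[255,0,2,-93,0.3,0,0],[255,0,2,-93,0.45,0,0],[255,0,2,-93,0.6,0,0],[255,0,2,-93,0.75,0,0],[255,0,2,-93,0.9,0,0],[255,0,2,-93,1.05,0,0],[255,0,2,-93,1.2,0,0],[255,0,2,-93,1.35,0,0],[255,0,2,-93,1.5,0,0]]}}

```text
time: 9.55
ee_pos: [0.5777, 0.1946, 0.2049]
eef_rot: [-0.101, 0.7, 0.101, 0.699]
ft_force: [-0.3, -0.0, -0.4]
width: 0.0006
```

Emit:
{"api": "arm_command", "payload": {"targets": [[255,0,0,0,0.15,0,0],[255,0,0,0,0.3,0,0],[255,0,0,0,0.45,0,0],[255,0,0,0,0.45,0,0],[255,0,0,0,0.45,0,0],[255,0,0,0,0.45,0,0]]}}

```text
time: 10.15
ee_pos: [0.578, 0.1947, 0.2054]
eef_rot: [0.054, 0.705, -0.055, 0.705]
ft_force: [0.2, 0.9, 0.9]
width: 0.0003
```

```bash
python3 - <<'E'
from h import *
f=lambda u,v:(290+u/4,180+v/4)
P=[pt("scene",*f(*q),.1215) for q in((434,106),(616,211))];d=P[0]-P[1]
print("bar turn deg",(np.degrees(np.arctan2(d[1],d[0]))-81)%360,np.linalg.norm(d),(P[0]+P[1])/2)
st=read_state();print(st["ft_force"],st["ee_pos"],st["time"],st["width"],st["joint_positions"])
u=np.radians(81);S=np.array([.579,.206,0]);ax=np.array([np.cos(u),np.sin(u),0])
for z in(.2,.040):delta(S-.010*ax+[0,0,z],down(u-np.pi/2),st)
print(proj("wrist",S+[0,0,.026],st))
im=camera("wrist");crop(im,0,0,640,480,1,"w10.png")
E
```

```text
bar turn deg 124.013735262887 0.11584868653921991 [0.59482778 0.30643246 0.1215    ]
[0.16220659 0.90276782 0.94060718] [0.57801601 0.19474865 0.20540776] 10.15 0.00031721909477731543 [-0.65454683  0.31169885  0.31709998  1.54380242 -0.09840491  1.30289748
 -0.47901114]
shift mm [ 5.4  1.3 -0.8] rotvec [ 0.004 -0.     0.001] deg 0.2
shift mm [165.4   1.5  -0.7] rotvec [ 0.004 -0.     0.001] deg 0.2
[320.19099713 203.79010886]
```

View pics/w10.png

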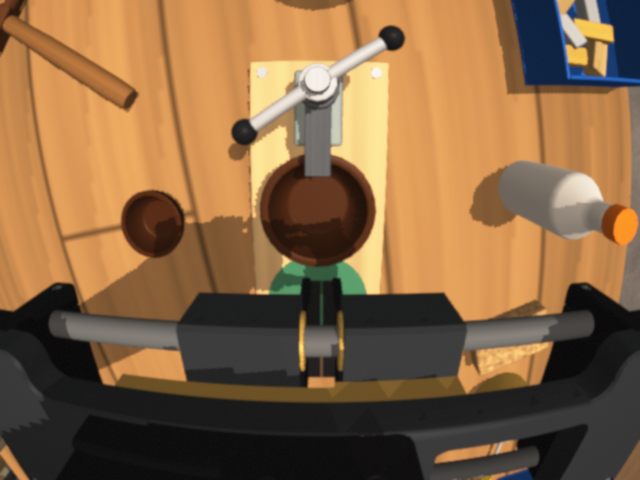

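Emit:
{"api": "arm_command", "payload": {"targets": [[255,30,1,-1,0,0,0],[255,65,1,-1,0,0,0],[255,100,1,-1,0,0,0],[255,125,1,-1,0,0,0],[255,145,1,-1,0,0,0],[255,158,1,-1,0,0,0],[255,165,1,-1,0,0,0],[255,165,1,-1,0,0,0],[255,165,1,-1,0,0,0]]}}

```text
time: 11.1
ee_pos: [0.5779, 0.196, 0.0416]
eef_rot: [0.055, 0.705, -0.055, 0.705]
ft_force: [-0.3, -0.2, 0.4]
width: 0.0005
```

```bash
python3 - <<'E'
from h import *
st=read_state();print(st["ft_force"],st["ee_pos"],st["time"])
crop(camera("scene"),290,180,470,310,4,"s11.png")
u=np.radians(81);S=np.array([.579,.206,0]);M=np.array([.5625,.1025,0]);ax=np.array([np.cos(u),np.sin(u),0])
delta(M-.025*ax+[0,0,.04],down(u-np.pi/2),st)
E
```

```text
[-0.32143397 -0.22369187  0.37818757] [0.57786536 0.19598265 0.0416055 ] 11.1
shift mm [   1.6 -119.7   -0.6] rotvec [0.    0.001 0.   ] deg 0.1
```

View pics/s11.png

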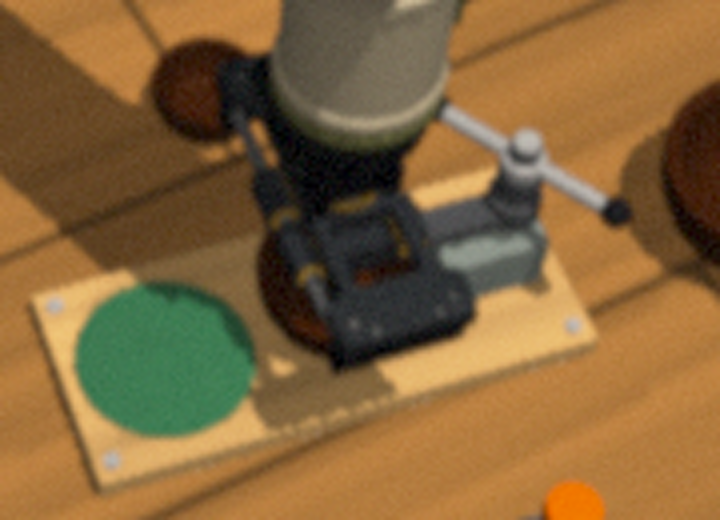

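Emit:
{"api": "arm_command", "payload": {"targets": [[255,0,-6,0,0,0,0],[255,0,-12,0,0,0,0],[255,0,-18,0,0,0,0],[255,0,-24,0,0,0,0],[255,0,-30,0,0,0,0],[255,0,-38,0,0,0,0],[255,0,-46,0,0,0,0],[255,0,-54,0,0,0,0],[255,0,-54,0,0,0,0]]}}

```text
time: 12.05
ee_pos: [0.5688, 0.1406, 0.0408]
eef_rot: [0.056, 0.705, -0.057, 0.705]
ft_force: [0.4, -0.6, 0.8]
width: 0.0003
```

```bash
python3 - <<'E'
from h import *
st=read_state();print(st["ft_force"],st["ee_pos"],st["time"])
crop(camera("scene"),290,180,470,310,4,"s12.png");crop(camera("top"),180,155,350,245,4,"t12.png");crop(camera("wrist"),0,0,640,480,1,"w12.png")
E
```

```text
[ 0.43154814 -0.58898745  0.83805453] [0.56877979 0.14064341 0.04080852] 12.05
```

View pics/s12.png

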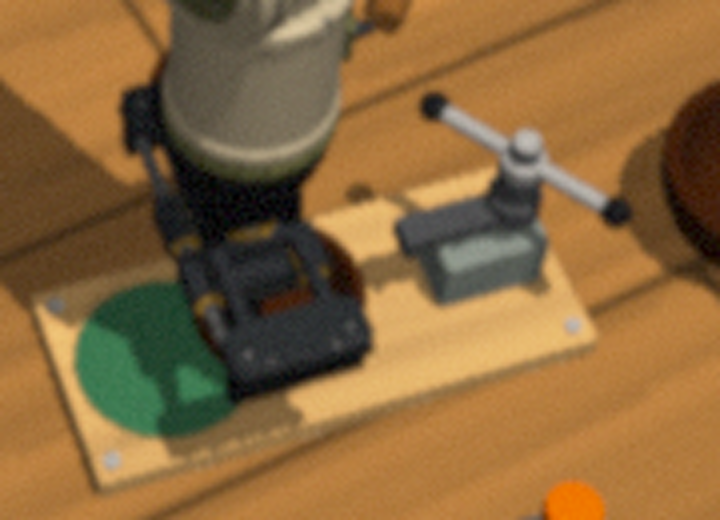

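View pics/w12.png

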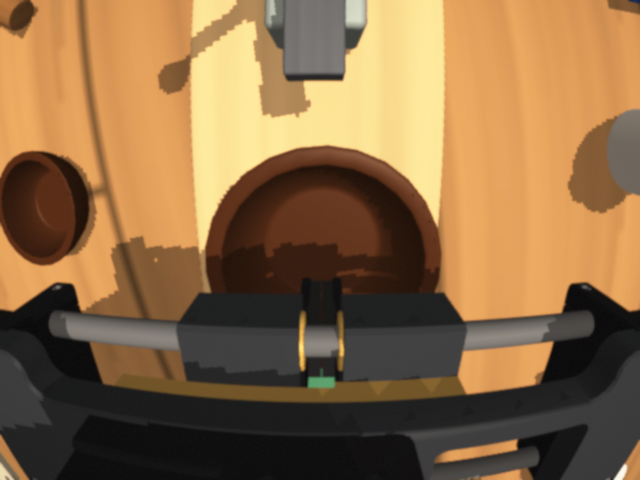

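View pics/t12.png

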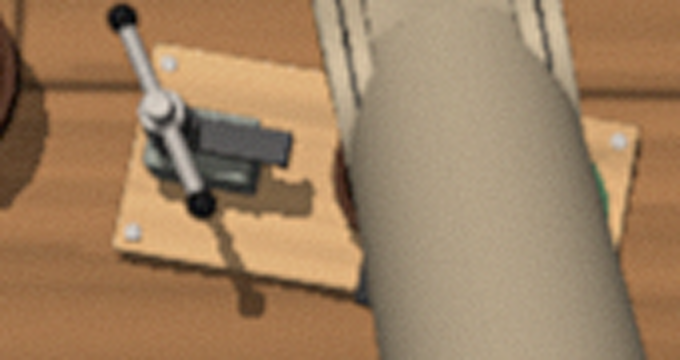

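```bash
python3 - <<'E'
from h import *
st=read_state()
u=np.radians(81);ax=np.array([np.cos(u),np.sin(u),0])
e=pt("wrist",323,147,.061,st);c=e-.05*ax
l=pt("wrist",207,250,.061,st);r=pt("wrist",440,250,.061,st)
print(e,c,(l+r)/2,np.linalg.norm(l-r))
M=np.array([.5625,.1025,0]);print("to mark along -u",(c-M)@ax, "TCP ahead",(c-st["ee_pos"])@ax)
E
```

```text
[0.58106076 0.21464101 0.061     ] [0.57323904 0.1652566  0.061     ] [0.57502251 0.17433763 0.061     ] 0.09608086106481145
to mark along -u 0.06366391549809568 TCP ahead 0.02344249016556016
```

Emit:
{"api": "arm_command", "payload": {"targets": [[255,0,-6,0,0,0,0],[255,0,-14,0,0,0,0],[255,0,-22,0,0,0,0],[255,0,-30,0,0,0,0],[255,0,-38,0,0,0,0],[255,0,-46,0,0,0,0],[255,0,-53,0,0,0,0],[255,0,-58,0,0,0,0],[255,0,-61,0,0,0,0],[255,0,-61,0,0,0,0]]}}

```text
time: 13.2
ee_pos: [0.5593, 0.0817, 0.0408]
eef_rot: [0.055, 0.705, -0.056, 0.705]
ft_force: [-0.3, 0.8, 0.9]
width: 0.0007
```

Emit:
{"api": "arm_command", "payload": {"targets": [[255,0,4,0,0,0,0],[255,0,8,0,0,0,0],[255,0,12,0,0,0,0],[255,0,12,0,0,0,0],[255,-20,12,0,0,0,0],[255,-50,12,0,0,0,0],[255,-90,12,0,0,0,0],[255,-130,12,0,0,0,0],[255,-160,12,0,0,0,0],[255,-160,12,0,0,0,0]]}}

```text
time: 14.2
ee_pos: [0.5634, 0.0946, 0.2054]
eef_rot: [0.056, 0.703, -0.055, 0.707]
ft_force: [0.1, -0.3, 0.8]
width: 0.0006
```

```bash
python3 - <<'E'
from h import *
st=read_state();print(st["ft_force"],st["ee_pos"],st["time"])
crop(camera("scene"),290,180,470,310,4,"s13.png")
crop(camera("wrist"),0,0,640,480,1,"w13.png")
E
```

```text
[ 0.14659145 -0.30974635  0.81140742] [0.5633663  0.09455449 0.20544239] 14.2
```

View pics/s13.png

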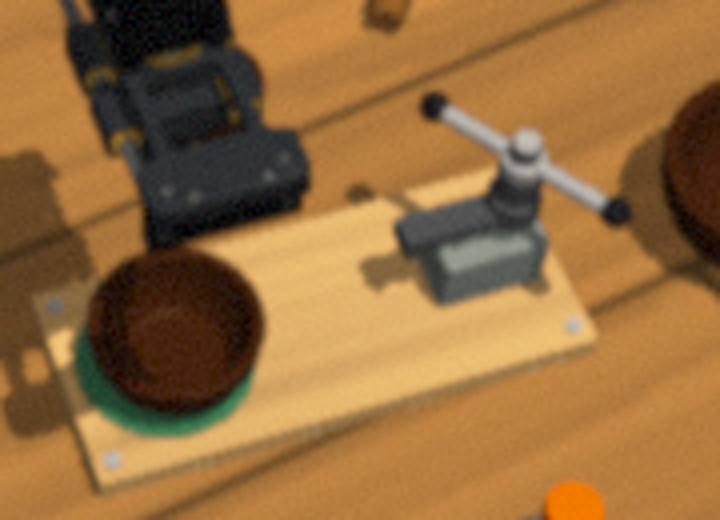

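View pics/w13.png

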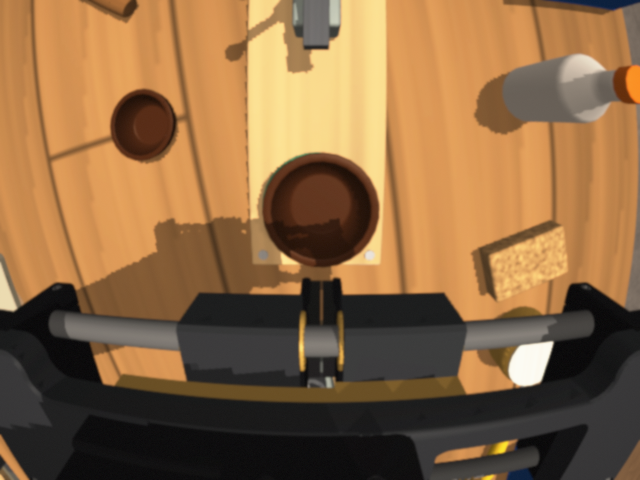

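```bash
python3 - <<'E'
from h import *
st=read_state();u=np.radians(81);ax=np.array([np.cos(u),np.sin(u),0]);n=np.array([ax[1],-ax[0],0]);M=np.array([.5625,.1025,0])
c=pt("scene",290+176/4,180+329/4,.061);print("scene",c,(c-M)@ax,(c-M)@n)
# wrist: fit projected rim
q=np.array([[262,208],[379,210],[321,153],[320,268]])
P=np.array([pt("wrist",*a,.059,st) for a in q]);print(P.round(4))
for c in((P[0]+P[1])/2,(P[2]+P[3])/2):print(c,(c-M)@ax,(c-M)@n)
crop(camera("top"),180,155,350,245,4,"t13.png")
E
```

```text
scene [0.57153    0.10533574 0.061     ] 0.0042134259947843415 0.008475217049515253
[[0.5151 0.1174 0.059 ]
 [0.6119 0.1003 0.059 ]
 [0.5711 0.1546 0.059 ]
 [0.5548 0.0568 0.059 ]]
[0.56349312 0.10883208 0.059     ] 0.006409476597149845 -9.662084612092596e-06
[0.56294875 0.10568884 0.059     ] 0.0032197745032153564 -5.562290323067455e-05
```

View pics/t13.png

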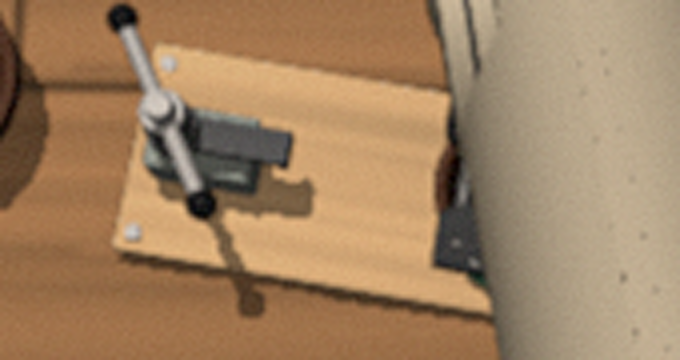

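Emit:
{"api": "arm_command", "payload": {"targets": [[255,-40,40,-10,0,0,0],[255,-40,85,-40,0,0,0],[255,-40,130,-70,0,0,0],[255,-40,175,-90,0,0,0],[255,-40,220,-110,0,0,0],[255,-40,265,-130,0,0,0],[255,-40,310,-150,0,0,0],[255,-40,330,-150,0,0,0],[255,-40,330,-150,0,0,0],[255,-40,330,-150,0,0,0]]}}

```text
time: 15.35
ee_pos: [0.4641, 0.4435, 0.2384]
eef_rot: [0.054, 0.706, -0.056, 0.704]
ft_force: [0.9, -0.7, 0.1]
width: 0.0006
```

```bash
python3 - <<'E'
from h import *
print(read_state()["ee_pos"],read_state()["time"])
crop(camera("top"),180,155,350,245,4,"t14.png")
E
```

```text
[0.46406878 0.443515   0.23836122] 15.35
```

View pics/t14.png

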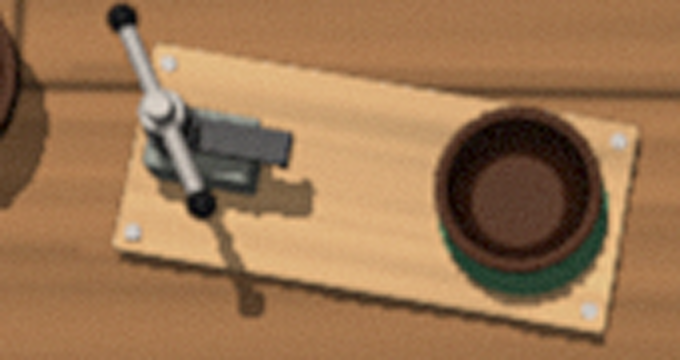

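```bash
python3 - <<'E'
from h import *
c=pt("top",180+519/4,155+189/4,.062);m=pt("top",180+525/4,155+212/4,.018);print(c,m,np.linalg.norm((c-m)[:2]))
P=[pt("top",180+a/4,155+b/4,.1215) for a,b in((201,204),(121,16))];d=P[0]-P[1];print((np.degrees(np.arctan2(d[1],d[0]))-81)%360)
close_job()
E
```

```text
[0.56418563 0.10472957 0.062     ] [0.55960916 0.10087515 0.018     ] 0.005983366720787557
123.50871553140752
the job is handed in; nothing more can be done
```

The walnut bowl now stands upright on the green disc of its own jig, with the clamp left undone. I handed the job in at about 15 s of the 72 s allowed; no verdict is reported.

- **Which bowl:** Three dark bowls could be confused. I took the middle-sized one in the jig (top view pixel 267,197), not the large one (157,174) or the small one (263,270).
- **Loosening:** I straddled the bar with the fingers and pushed it gently anticlockwise. The force stayed around 4–5 N instead of climbing as it would at a stop, so that was the loosening way. I swept it to about 2.16 rad, then confirmed the turn in the scene and top cameras (124° and 123.5°).
- **Sliding:** I dragged the bowl along the board with the shut fingers against the inside of its far wall, without lifting it.
- **Last checks:** The top view put the bowl's centre about 6 mm from the disc's centre, against the 20 mm allowed. The wrist view gave 3–6 mm. The scene view gave about 9 mm, but its bowl reading was already off by several millimetres at the start.
- **Other bowl and robot:** The arm never went near the maple bowl or its clamp. The gripper was clear of everything when I handed in.

One thing went wrong along the way: I corrected the arm's position before it had settled, so the fingers came down about 7 mm off. I centred them on the bar again before touching it.

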